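Load spare plates into the slotted parts case

TASK

Put the small carton that stands on the grey parts case into the open blue bin next to the rubber mat, then use the pry blade to lever up the case's lid by its lip and stand the lid wide open. Slide every steel plate from the blue slotted stand upright into an empty slot of the case, fully home, beside the plate already kept there; then shut the lid and leave the pry blade lying on its rubber mat. Do not disturb the other stock lying about.

Things in the scene. Friction and masses are not known exactly. Their poses are not given: they have to be found in the camera images.
- case: Fixed grey steel parts case, 120 (x) x 252 (y) x 87 mm high without its lid, walls and floor 5 mm; origin at the centre of its underside. The lid's hinge lies along its +x top edge; its -x side, with the lip, faces the middle of the table
- case_block (a point): Centre of the top of the black slotted block inside the case, 50 mm above the case's origin. Its five slots run along the case's x, each 98 mm long and 8.4 mm wide with 3 mm chamfers at the mouth, at y = -84, -42, 0, 42 and 84 mm (slots 0 to 4); the slot floor is 45 mm below this point
- case_ledge (a point): Middle of the outer edge, top face, of the fixed ledge on the case's -x wall: 80 mm wide (y), projects 20 mm, 75 mm above the case's origin; a 12 mm gap parts it from the lid's lip above it
- case_lid: Hinged flat grey lid, 5 mm thick, 252 mm wide (y), 120 mm from hinge to front edge plus the lip, 0.28 kg. Origin on the hinge line at the underside (case x = +60 mm, 87 mm up); -x points to the lip; z up when shut, tilted 1.9 rad when fully open. Hinge damped, 0.15 N m s/rad, no spring: past upright the lid sinks fully open and stays, otherwise it sinks shut within some 3 s
- lid_lip (a point): Middle of the free end of the lid's lip, on its underside: the lip is a tab 80 mm wide that overhangs the case's -x wall by 20 mm, 140 mm from the hinge; when shut its underside is 87 mm above the case's origin
- stand: Fixed blue plastic stand, 110 (x) x 210 (y) x 45 mm high, origin at the centre of its underside; four slots along its x at y = -75, -25, 25, 75 mm, 8.5 mm wide, 98 mm long, floor 5 mm above the table
- plate0: Loose steel plate, 90 wide (x) x 6 thick (y) x 75 mm tall (z), 0.2 to 0.4 kg, standing upright in a slot of the blue stand; origin at the centre of its lower edge. May be absent
- plate1: Loose steel plate, 90 wide (x) x 6 thick (y) x 75 mm tall (z), 0.2 to 0.4 kg, standing upright in a slot of the blue stand; origin at the centre of its lower edge. May be absent
- plate2: Loose steel plate, 90 wide (x) x 6 thick (y) x 75 mm tall (z), 0.2 to 0.4 kg, standing upright in a slot of the blue stand; origin at the centre of its lower edge. May be absent
- plate3: Loose steel plate, 90 wide (x) x 6 thick (y) x 75 mm tall (z), 0.2 to 0.4 kg, standing upright in a slot of the blue stand; origin at the centre of its lower edge. May be absent
- kept0: Steel plate of the same kind already kept in slot 0 of the case, fully home; its top is 7 mm below the shut lid. Absent in most starts: just one of kept0..kept4 is there, so its slot is taken
- kept1: Steel plate of the same kind already kept in slot 1 of the case, fully home; its top is 7 mm below the shut lid. Absent in most starts: just one of kept0..kept4 is there, so its slot is taken
- kept2: Steel plate of the same kind already kept in slot 2 of the case, fully home; its top is 7 mm below the shut lid. Absent in most starts: just one of kept0..kept4 is there, so its slot is taken
- kept3: Steel plate of the same kind already kept in slot 3 of the case, fully home; its top is 7 mm below the shut lid. Absent in most starts: just one of kept0..kept4 is there, so its slot is taken
- kept4: Steel plate of the same kind already kept in slot 4 of the case, fully home; its top is 7 mm below the shut lid. Absent in most starts: just one of kept0..kept4 is there, so its slot is taken
- pry: Loose pry blade lying on the mat, 200 mm long, 0.16 kg: wooden handle 100 x 18 x 22 mm high towards -x, steel blade 100 x 30 x 3 mm towards +x. Origin under the joint of handle and blade, level with the handle's underside; blade tip at x = +100 mm; blade's mid-plane 11 mm above the origin; centre of mass at about x = -32 mm
- mat: Fixed black rubber mat, 150 (x) x 200 (y) x 3 mm, origin at the centre of its underside; the pry blade's place
- carton: Small closed carton, 50 (x) x 70 (y) x 70 mm high, about 0.25 kg, standing on the case's lid (92 mm above the table); origin at the centre of its underside
- bin: Fixed open blue bin with low walls, 150 (x) x 170 (y) x 40 mm high, walls and floor 4 mm, origin at the centre of its underside; empty
- gasket: Other stock: green ring, 64 mm across, 8 mm high, lying on the table
- flange: Other stock: copper flange, 70 mm across, 35 mm high, origin at the centre of its underside
- jar: Other stock: small amber jar, 48 mm across, 60 mm high, origin at the centre of its underside
- elbow: Other stock: brass pipe elbow, about 60 x 50 x 35 mm, lying on the table
- block: Other stock: aluminium block, 45 x 30 x 25 mm, origin at the centre of its underside
There are look-alikes about, which are no part of the job. Leave any yellow look-alike of the plate3 alone.

How it is judged:
On the way, in this order (a step that is already met when the one before it is completed fails the run):
1. the carton rests, released, in the blue bin (x of carton in the frame of bin between -0.072 and 0.072 m and y of carton in the frame of bin between -0.082 and 0.082 m and height (world z) of carton below 0.085 m and contact force between carton and bin above 0.5 N and contact force between the fingers and carton below 0.1 N), for 0.2 s.
2. the lid is being lifted by the pry blade (angle between case_lid's own z axis and vertical above 0.2 rad and contact force between pry and case_lid above 0.1 N).
3. the lid stands wide open, past upright (angle between case_lid's own z axis and vertical above 1.65 rad), for 0.2 s.
4. all loose plates are fully home in slots of the case and released (x of plate0 in the frame of case between -0.012 and 0.012 m and y of plate0 in the frame of case between -0.09 and 0.09 m and z of each of plate0, plate1, plate2, plate3 in the frame of case below 0.009 m and angle between each of plate0, plate1, plate2, plate3's own z axis and vertical below 0.12 rad and angle between the x axis of each of plate0, plate1, plate2, plate3 and the x axis of case, either way round below 0.1 rad and x of plate1 in the frame of case between -0.012 and 0.012 m and y of plate1 in the frame of case between -0.09 and 0.09 m and x of plate2 in the frame of case between -0.012 and 0.012 m and y of plate2 in the frame of case between -0.09 and 0.09 m and x of plate3 in the frame of case between -0.012 and 0.012 m and y of plate3 in the frame of case between -0.09 and 0.09 m and contact force between the fingers and plate0 below 0.1 N and contact force between the fingers and plate1 below 0.1 N and contact force between the fingers and plate2 below 0.1 N and contact force between the fingers and plate3 below 0.1 N), for 0.2 s.
5. the lid is shut (angle between case_lid's own z axis and vertical below 0.04 rad), for 0.2 s.
At the end, for the whole second after the job is handed in: Lid shut (under 0.04 rad); every plate, loose or kept, upright in a case slot, under 4 mm above its floor; carton at rest in the blue bin; pry blade lying level and still, its origin no more than 10 mm outside the rubber mat; nothing held (all of step 1 and angle between case_lid's own z axis and vertical below 0.04 rad and x of plate0 in the frame of case between -0.012 and 0.012 m and y of plate0 in the frame of case between -0.09 and 0.09 m and z of each of plate0, plate1, plate2, plate3, kept0, kept1, kept2, kept3, kept4 in the frame of case below 0.009 m and angle between each of plate0, plate1, plate2, plate3, kept0, kept1, kept2, kept3, kept4's own z axis and vertical below 0.12 rad and angle between the x axis of each of plate0, plate1, plate2, plate3, kept0, kept1, kept2, kept3, kept4 and the x axis of case, either way round below 0.1 rad and x of plate1 in the frame of case between -0.012 and 0.012 m and y of plate1 in the frame of case between -0.09 and 0.09 m and x of plate2 in the frame of case between -0.012 and 0.012 m and y of plate2 in the frame of case between -0.09 and 0.09 m and x of plate3 in the frame of case between -0.012 and 0.012 m and y of plate3 in the frame of case between -0.09 and 0.09 m and x of kept0 in the frame of case between -0.012 and 0.012 m and y of kept0 in the frame of case between -0.09 and 0.09 m and x of kept1 in the frame of case between -0.012 and 0.012 m and y of kept1 in the frame of case between -0.09 and 0.09 m and x of kept2 in the frame of case between -0.012 and 0.012 m and y of kept2 in the frame of case between -0.09 and 0.09 m and x of kept3 in the frame of case between -0.012 and 0.012 m and y of kept3 in the frame of case between -0.09 and 0.09 m and x of kept4 in the frame of case between -0.012 and 0.012 m and y of kept4 in the frame of case between -0.09 and 0.09 m and x of pry in the frame of mat between -0.085 and 0.085 m and y of pry in the frame of mat between -0.11 and 0.11 m and height (world z) of pry between -0.01 and 0.02 m and angle between pry's own x axis and vertical above 1.4 rad and linear speed of each of pry, plate0, plate1, plate2, plate3 below 0.02 m/s); the robot touches nothing.
It fails at once if other stock moved by more than 50 mm (distance of any of gasket, flange, jar, elbow, block from where it was at the start of the episode above 0.05 m).
Of plate0, plate1, plate2, plate3 only 3 to 4 are there at a start; the rules pass over those that are not, and their reading is None.
Of kept0, kept1, kept2, kept3, kept4 only 1 to 1 are there at a start; the rules pass over those that are not, and their reading is None.
At some moment in a run one of pry, carton may be knocked a few centimetres aside while the robot is not near it.
It also fails if it takes over 210 s, if anything falls off the work surface, if the arm or the gripper's body presses on something with over 40 N, if the wrist force passes 120 N, or if a joint passes its speed limit or range.

ROBOT

A 6-joint arm with a two-finger parallel gripper is mounted at the origin on the work surface. World frame = base frame: x ahead of the robot, y to its left, z up, the work surface at z = 0. Lengths are in m, angles in rad, forces in N, time in s.
With the tool pointing down it reaches from about 0.25 to 0.8 m from the base axis. Payload 8.5 kg.
Tool frame: the origin (TCP) lies at the very end of the fingers, on their centre line; the grasp point (between the pads) lies 19 mm behind it; z points along the fingers, y is the line along which they close (so a half turn about z gives the same grasp; the last joint's range is limited). The gripper opens to 85 mm and grips with 20 to 120 N. Pads are 22 mm wide; open, the fingers measure 114 mm over their backs; the gripper's body (76 mm by 85 mm) begins 54 mm behind the grasp point. The pads swing forward as they close: fully open they stand 13 mm farther back than shut.
Start: joints at [1.114, 0.238, -0.013, 1.319, 0, 1.571], TCP at [0.232, 0.471, 0.231] pointing down, gripper open.
Joint ranges: [-2.66, 2.66], [-1.03, 1.9], [-1.14, 1.46], [-1.82, 2.27], [-1.45, 1.34], [-3.14, 3.14]. Speed limits (rad/s): [2.22, 2.22, 2.79, 3.14, 3.14, 3.14].

INTERFACE

Orientations are given as a unit quaternion [w, x, y, z].
In Python, from plant import bot, eyes, finish_job gives the robot as it stands. The module is installed in compiled form; this text tells all that it offers. Calls block until the motion is done:
- bot.movep(position, orientation): joint-space move of the TCP to a pose.
- bot.movel(position, velocity=0.15, frame=None, contact_N=None): straight line of the TCP; frame=None keeps the orientation; velocity is the mean speed in m/s. With contact_N (N) it stops when the force on the tool has changed by that much, and returns True; else False.
- bot.movej(angles): joint-space move.
- bot.command_gripper(opening): opening from 0.0 (shut) to 1.0 (fully open); the grip force is fixed at half the most; returns when the fingers have stopped.
- bot.hold(seconds).
- bot.inverse_kinematics(position, orientation): joint angles nearest the present ones, or None.
- eyes.read_camera(name): name is "scene" or "side" or "wrist"; returns (picture, depth): 480x640x3 uint8, red, green, blue; 480x640 float32, m along the optical axis (not along the pixel's ray), 0 where there is no reading.
- eyes.camera_params(name): a dict with "intrinsics" (3x3 intrinsics, pixels), "eye" and "rotation" of the camera in the world. Camera axes: x right, y down, z forward; pixel columns grow to the right and rows downward; lengths in m; the calibration is good to about 2 mm. A picture is of the moment at which its call begins: read the wrist's pose just before it. camera_params takes no time and is no camera call; for the wrist camera it gives the pose at the moment of the call.
A pose or a line that the arm cannot do raises bot.IKError and nothing moves.
- finish_job(): hands the job in; it is judged then, once.
Readings, each from a call of its own:
- bot.current_t(): time.
- bot.current_joint_positions(): joint angles.
- bot.current_joint_vel(): joint speeds.
- bot.current_joint_torque(): joint torques, N m.
- bot.current_position(): TCP position.
- bot.current_tcp_rot(): TCP orientation.
- bot.current_wrist_force(): force on the tool from outside, world axes, zero at the start.
- bot.current_torque(): the same for the moment, N m.
- bot.current_width(): opening from 0.0 (shut) to 1.0 (fully open).
- bot.current_grip_force(): force on a finger pad.
Only numpy, scipy, OpenCV 4.12 (cv2) and the standard library are available. Lean on these libraries where they do the work, as an engineer would, in place of code of your own. Each camera call takes 0.05 s, during which the arm holds its last target. There are 200 camera calls.

## Working session

There is one attempt and no reset: what is moved stays moved. The work goes in short steps, each a Python script; the robot and the scene stay as the last script left them, time stands still between calls to the robot, and variables do not carry over. Pictures are saved under pics/ and viewed, at most 14 in all, crops included, and the job is handed in when it is done.

```bash
ls; mkdir -p pics; cat > h.py <<'E'
import numpy as np, cv2
from scipy.spatial.transform import Rotation as R
from plant import bot, eyes, finish_job
def cloud(n):
    p=eyes.camera_params(n); im,d=eyes.read_camera(n)
    K=np.array(p["intrinsics"]); v,u=np.mgrid[:480,:640]
    c=np.stack([(u-K[0,2])/K[0,0]*d,(v-K[1,2])/K[1,1]*d,d],-1)
    w=c@np.array(p["rotation"]).T+np.array(p["eye"]); w[d==0]=np.nan
    return im,w
def save(f,im): cv2.imwrite("pics/"+f,im[...,::-1])
E
python3 - <<'E'
from h import *
for n in("scene","side"):
    im,w=cloud(n); save(n+"0.png",im); np.savez("/tmp/"+n,im=im,w=w); print(n,eyes.camera_params(n))
print(bot.current_tcp_rot(),bot.current_position())
E
```

```text
picsTraceback (most recent call last):
  File "<stdin>", line 3, in <module>
  File "h.py", line 8, in cloud
    w=c@np.array(p["rotation"]).T+np.array(p["eye"]); w[d==0]=np.nan
      ~^~~~~~~~~~~~~~~~~~~~~~~~~~
ValueError: matmul: Input operand 1 has a mismatch in its core dimension 0, with gufunc signature (n?,k),(k,m?)->(n?,m?) (size 4 is different from 3)
```

Rotation is a quaternion.

```bash
sed -i 's/np.array(p\["rotation"\]).T/RQ(p["rotation"]).T/; s/^def cloud/def RQ(q): return R.from_quat(np.roll(q,-1)).as_matrix()\ndef cloud/' h.py
python3 - <<'E'
from h import *
for n in("scene","side"):
    im,w=cloud(n); save(n+"0.png",im); np.savez("/tmp/"+n,im=im,w=w); print(n,eyes.camera_params(n))
print(bot.current_tcp_rot(),bot.current_position(),eyes.camera_params("wrist"))
z=np.load("/tmp/scene.npz")["w"]; print(z[240,320],np.nanpercentile(z[...,2],[5,25,50]))
E
```

```text
scene {'intrinsics': array([[486.85117097,   0.        , 332.40757057],
       [  0.        , 486.85117097, 245.5607696 ],
       [  0.        ,   0.        ,   1.        ]]), 'eye': array([ 0.91443851, -0.35437327,  0.9406431 ]), 'rotation': array([-0.26066047,  0.89480273,  0.3474616 , -0.10322124])}
side {'intrinsics': array([[513.33611674,   0.        , 323.95269689],
       [  0.        , 513.33611674, 249.67408397],
       [  0.        ,   0.        ,   1.        ]]), 'eye': array([0.35775386, 0.69092415, 0.88355254]), 'rotation': array([ 0.04516818, -0.13045448,  0.92901888, -0.34331528])}
[-1.19762970e-04  2.26425605e-01  9.74028303e-01 -5.43947066e-04] [0.23142919 0.47087926 0.23081804] {'intrinsics': array([[403.04042837,   0.        , 325.09951835],
       [  0.        , 403.04042837, 241.1110719 ],
       [  0.        ,   0.        ,   1.        ]]), 'eye': array([0.16224411, 0.50663074, 0.37416457]), 'rotation': array([0.12803907, 0.83915298, 0.52273839, 0.07856749])}
[0.47549731 0.07727484 0.00184395] [-0.7499004  -0.00196369  0.00079552]
```

View pics/scene0.png

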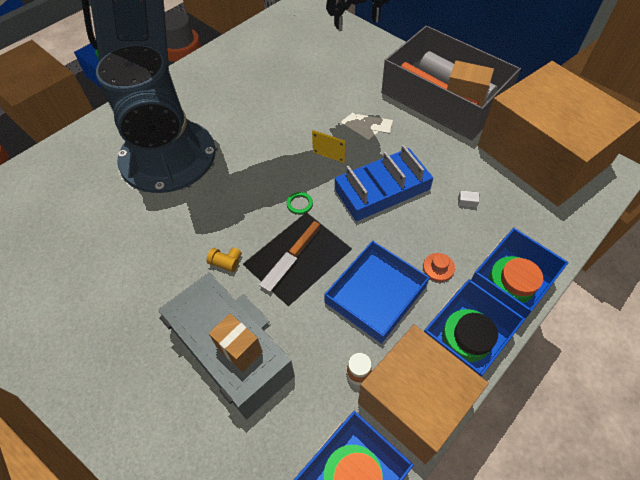

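View pics/side0.png

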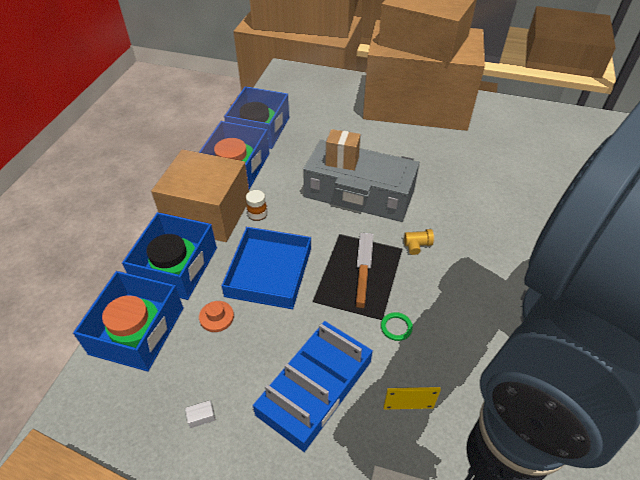

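Scene view: case about (230,345) with carton (235,340), pry on mat (290,255), bin (375,290), stand (385,185) with 3 plates, and a yellow look-alike at (328,147). Side view shows the same. Now I'll measure these.

```bash
cat > m.py <<'E'
from h import *
def rect(p):
    (c,s,a)=cv2.minAreaRect(p[:,:2].astype(np.float32)*1000); return np.round(c,1),np.round(s,1),round(a,1)
def polymask(pts):
    m=np.zeros((480,640),np.uint8); cv2.fillPoly(m,[np.array(pts)],1); return m>0
E
python3 - <<'E'
from m import *
S=np.load("/tmp/scene.npz"); D=np.load("/tmp/side.npz")
for nm,Z in(("scene",S),("side",D)):
    im,w=Z["im"],Z["w"]; hsv=cv2.cvtColor(im,cv2.COLOR_RGB2HSV)
    P={"scene":dict(case=[(150,300),(205,265),(305,360),(240,425)],bin=[(370,235),(440,285),(380,350),(315,300)],stand=[(325,180),(405,140),(445,185),(360,230)],mat=[(235,265),(308,205),(360,245),(290,312)]),
       "side":dict(case=[(300,180),(320,125),(425,155),(410,220)],bin=[(240,222),(318,230),(300,312),(215,300)],stand=[(245,410),(330,310),(380,350),(305,455)],mat=[(340,230),(410,245),(385,322),(305,302)])}[nm]
    print(nm)
    def rep(t,m):
        p=w[m]; p=p[np.isfinite(p[:,0])]
        # trim
        if len(p)<10: print(t,len(p)); return
        print(t,len(p),*rect(p),"z",np.round(np.percentile(p[:,2],[2,50,98])*1000,1))
    z=w[...,2]
    m=polymask(P["case"])
    rep("lid",m&(abs(z-.092)<.006)); rep("carton top",m&(z>.152)&(z<.18)); rep("ledge..",m&(z>.07)&(z<.08))
    blue=(hsv[...,0]>100)&(hsv[...,0]<125)&(hsv[...,1]>150)
    m=polymask(P["bin"]); rep("bin rim",m&blue&(z>.034)&(z<.05)); rep("bin floor",m&blue&(abs(z-.004)<.005))
    m=polymask(P["stand"]); rep("stand top",m&blue&(abs(z-.045)<.006))
    t=(m&(z>.052)).astype(np.uint8); n,l,st,_=cv2.connectedComponentsWithStats(t)
    for i in range(1,n): 
        if st[i,4]>15: rep("plate",l==i)
    m=polymask(P["mat"]); rep("mat",m&(im.max(-1)<45)&(z<.012)); rep("handle",m&(hsv[...,1]>120)&(hsv[...,2]>60)&(z>.01)); rep("blade",m&(hsv[...,1]<60)&(im.min(-1)>120)&(z>.006))
E
```

```text
scene
lid 6990 [ 525.8 -234.4] [139.2 254.6] 85.5 z [89.1 92.4 95.6]
carton top 1225 [ 573.3 -237.1] [71.9 50.7] 0.9 z [154.3 162.  164.9]
ledge.. 165 [ 548.8 -231.5] [136.3 209.2] 86.0 z [70.2 75.1 79.8]
bin rim 681 [658.8  57.6] [150.1 171.5] 4.2 z [34.3 39.  43.3]
bin floor 4044 [659.6  57.5] [147.7 170. ] 4.0 z [0.8 4.2 7.9]
stand top 2140 [485.2 290.4] [212.4 114.3] 70.0 z [40.2 45.1 48.6]
plate 284 [513.1 360. ] [ 9.4 92.4] 70.3 z [52.4 70.5 81.5]
plate 275 [494.1 314. ] [ 9.2 93. ] 69.7 z [53.3 70.9 82.5]
plate 237 [459.6 219.6] [ 8.5 89.3] 70.0 z [53.3 72.4 82.7]
mat 3684 [467.   11.3] [199.2 150.8] 88.7 z [-0.4  3.1  6.8]
handle 372 [429.1   9.6] [225.9  83.1] 88.9 z [10.9 24.1 28.3]
blade 535 [496.7 -45. ] [ 86.3 100.7] 9.7 z [12.4 15.6 18.8]
side
lid 3185 [ 526.8 -230. ] [147.7 253.5] 87.5 z [88.1 92.5 96.1]
carton top 505 [ 573.5 -236.5] [70.5 54. ] 0.7 z [153.2 161.8 164.8]
ledge.. 424 [ 509.7 -187.8] [273.1 101.2] 19.3 z [70.2 74.9 79.4]
bin rim 649 [657.9  57.6] [149.8 173.2] 4.1 z [34.4 38.8 43. ]
bin floor 3303 [657.2  57.7] [147.8 173. ] 4.1 z [0.9 4.4 8. ]
stand top 4825 [484.6 289.6] [211.2 110.2] 70.1 z [41.4 45.2 48.2]
plate 477 [458.2 220. ] [ 8.5 90. ] 69.6 z [53.  71.8 82.5]
plate 483 [493.7 313.1] [ 8.1 90.5] 69.9 z [52.9 73.9 82.4]
plate 462 [512.5 359.6] [ 7.9 89.8] 70.0 z [52.7 75.3 82.2]
mat 3437 [466.9  11.1] [200.6 147.7] 88.6 z [-0.2  3.3  6.7]
handle 361 [424.2   9.9] [214.9  87.7] 85.7 z [11.1 24.8 28.1]
blade 405 [438.5   5.9] [128.2 196.8] 53.9 z [12.1 15.7 19.2]
```

```bash
cat >> m.py <<'E'
def q(phi):
    p=np.deg2rad(phi); y=np.array([np.cos(p),np.sin(p),0]); z=np.array([0,0,-1.]); x=np.cross(y,z)
    return np.roll(R.from_matrix(np.stack([x,y,z],1)).as_quat(),1)
E
python3 - <<'E'
from m import *
Q=q(90.9)
bot.movep([.573,-.2,.30],Q); 
im,w=cloud("side"); z=w[...,2]
p=w[polymask([(300,180),(320,125),(425,155),(410,220)])&(z>.152)&(z<.172)]; print(rect(p))
im,w=cloud("wrist"); save("w1.png",im); np.savez("/tmp/w1",im=im,w=w)
bot.movel([.5733,-.2369,.22]); print(bot.movel([.5733,-.2369,.120],velocity=.12,contact_N=8))
bot.command_gripper(0.0); print(bot.current_width(),bot.current_grip_force(),bot.current_position())
bot.movel([.5733,-.2369,.25]); print(bot.current_wrist_force(),bot.current_width())
Q2=q(94.1); bot.movep([.6585,.0576,.20],Q2)
print(bot.movel([.6585,.0576,.036],contact_N=8)); bot.command_gripper(.9); bot.movel([.6585,.0576,.25])
print(bot.current_t())
E
```

```text
(array([ 573.4, -235.6]), array([70.9, 55. ]), 0.1)
False
0.5781305007907868 61.764811277389526 [ 0.57363002 -0.23723683  0.12078157]
[-0.91821687  0.103274   -2.68482005] 0.5772730574756163
False
10.45
```

View pics/w1.png

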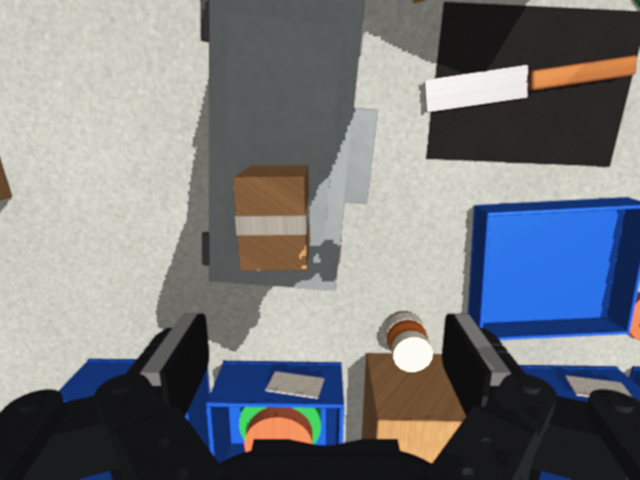

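Wrist view shows the carton on the lid (272,220), pry blade (475,88) and handle (585,72) on the mat, bin (560,270). The carton is now moved; next, a careful measure of the lid, lip and pry.

```bash
cat > meas.py <<'E'
from m import *
def largest(m):
    n,l,st,_=cv2.connectedComponentsWithStats(m.astype(np.uint8)); return l==1+np.argmax(st[1:,4])
def box(w,x0,x1,y0,y1,z0,z1):
    with np.errstate(invalid="ignore"): return (w[...,0]>x0)&(w[...,0]<x1)&(w[...,1]>y0)&(w[...,1]<y1)&(w[...,2]>z0)&(w[...,2]<z1)
def pry(im,w):
    m=largest(box(w,.37,.57,-.12,.13,.0085,.035)); p=w[m]
    a=box(w,.37,.57,-.12,.13,.02,.035)&m
    # blade vs handle by saturation
    hs=cv2.cvtColor(im,cv2.COLOR_RGB2HSV); H=m&(hs[...,1]>110); B=m&(hs[...,1]<70)
    return rect(p),rect(w[H]),rect(w[B]),np.median(w[B][:,2]),np.percentile(w[H][:,2],90)
E
python3 - <<'E'
from meas import *
bot.movep([.56,-.12,.34],q(90))
im,w=cloud("wrist"); save("w2.png",im); np.savez("/tmp/w2",im=im,w=w)
m=largest(box(w,.36,.72,-.36,-.1,.086,.098)); print("lid",rect(w[m]),m.sum())
print("pry",pry(im,w))
im,w=cloud("side"); print("pry side",pry(im,w)); save("s2.png",im[100:400,180:480])
m=largest(box(w,.36,.72,-.36,-.1,.086,.098)); print("lid side",rect(w[m]),m.sum())
m=box(w,.6,.72,-.02,.13,.06,.09);print("carton",rect(w[m]),np.median(w[m][:,2]))
im,w=cloud("scene"); print("pry sc",pry(im,w))
m=largest(box(w,.36,.72,-.36,-.1,.086,.098)); print("lid scene",rect(w[m]),m.sum())
E
```

```text
lid (array([ 525.2, -230.6]), array([147.2, 252.5]), 86.3) 36399
pry ((array([460.2,   0.5]), array([ 30. , 199.1]), 9.0), (array([452.6,  49.7]), array([18.4, 99.5]), 8.8), (array([467.7, -47.3]), array([ 30. , 102.4]), 9.0), np.float64(0.01640162832921266), np.float64(0.02686448935570655))
pry side ((array([461.7,  -1.1]), array([ 30., 202.]), 9.1), (array([453.8,  49.3]), array([17.9, 99.9]), 9.1), (array([465.7, -25.8]), array([ 30., 152.]), 9.1), np.float64(0.01583881520970354), np.float64(0.026641794436556343))
lid side (array([ 526.9, -231.9]), array([149.3, 252.7]), 86.3) 3949
carton (array([658.8,  58.7]), array([71.1, 52.3]), 4.3) 0.07397482748131634
pry sc ((array([462.3,   0. ]), array([ 32.4, 200.5]), 8.3), (array([454.7,  49.7]), array([ 19.2, 100. ]), 8.9), (array([469.5, -49.2]), array([ 32.4, 101.1]), 8.3), np.float64(0.015556466879344089), np.float64(0.02650335626445388))
lid scene (array([ 525.8, -231.3]), array([147.3, 254.7]), 86.0) 8883
```

View pics/w2.png

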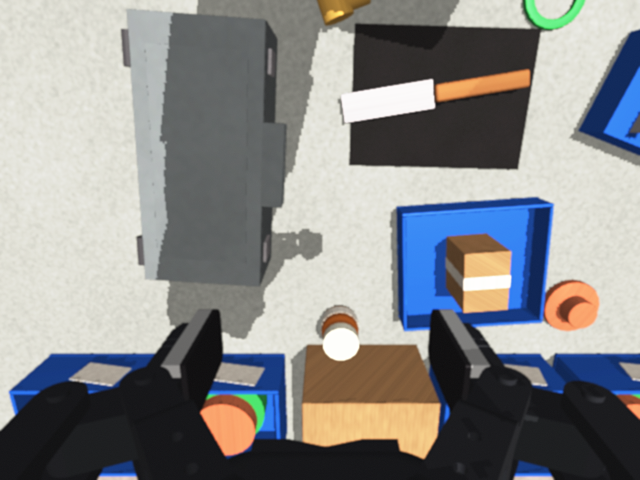

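Bin now holds the carton upright (478,270); pry handle at (485,85), blade tip (342,108); lid clear with lip at (272,165). Measure the lip edge exactly and pick the pry.

```bash
python3 - <<'E'
from meas import *
w=np.load("/tmp/w2.npz")["w"]; yaw=np.deg2rad(-93.8)
ex=np.array([np.cos(yaw),np.sin(yaw)]); ey=np.array([-ex[1],ex[0]]); o=np.array([.5257,-.2312])
p=w[box(w,.36,.72,-.36,-.1,.084,.098)]; s=(p[:,:2]-o)@ex; t=(p[:,:2]-o)@ey
for a,b in((-.125,-.06),(-.03,.0),(0,.03),(.06,.125)): print(a,b,np.round(np.percentile(s[(t>a)&(t<b)],[.3,1,99,99.7])*1000,1))
print("t",np.percentile(t,[.1,.5,99.5,99.9])*1000, "lip t",np.percentile(t[s<-.06],[1,99])*1000)
pp=[.4542,.0442]
bot.movep([*pp,.15],q(9)); bot.command_gripper(.5)
im,w=cloud("side"); print(pry(im,w)[1])
print(bot.movel([*pp,.005],velocity=.1,contact_N=6), bot.current_position())
bot.command_gripper(0); print(bot.current_width(),bot.current_position())
bot.movel([*pp,.20]); print(bot.current_wrist_force(),bot.current_width(),bot.current_t())
im,w=cloud("scene"); save("s3.png",im[150:450,100:500])
E
```

```text
-0.125 -0.06 [-54.1 -53.9  68.6  70.7]
-0.03 0.0 [-73.7 -72.8  64.1  65.5]
0 0.03 [-73.7 -72.8  64.2  65.4]
0.06 0.125 [-53.8 -53.5  69.2  71.3]
t [-126.13365154 -125.1813      123.45420752  124.87183989] lip t [-39.53057536  38.47858474]
(array([453.8,  49. ]), array([ 17.7, 100.8]), 9.1)
False [0.45458209 0.04424763 0.00543763]
0.19792704669192077 [0.45455081 0.04422182 0.00558382]
[-1.21600178  0.26440612 -1.41626567] 0.20071218841606425 16.8833
```

View pics/s3.png

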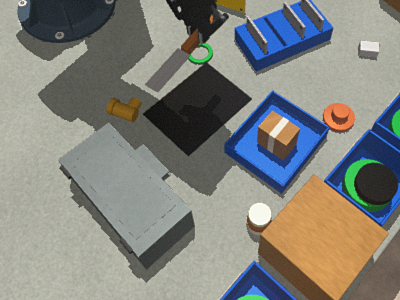

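Pry is held level, blade visible at (180,65) toward the case. Align in front of the lip gap and verify the blade.

```bash
cat >> meas.py <<'E'
YAW=-93.8; _y=np.deg2rad(YAW); EX=np.array([np.cos(_y),np.sin(_y)]); EY=np.array([-EX[1],EX[0]])
CO=np.array([.5257,-.2312])+.0064*EX-.0005*EY
def C(x,y,z): return [*(CO+x*EX+y*EY),z]
def toC(p): d=p[...,:2]-CO; return np.stack([d@EX,d@EY,p[...,2]],-1)
E
python3 - <<'E'
from meas import *
bot.movep(C(-.255,0,.14),q(YAW+90)); bot.movel(C(-.255,0,.0725))
for n in("side","scene","wrist"):
    im,w=cloud(n); c=toC(w); hs=cv2.cvtColor(im,cv2.COLOR_RGB2HSV)
    m=box(c,-.20,-.085,-.05,.05,.068,.096)&(hs[...,1]<90)
    p=c[m]
    if len(p)<30: print(n,len(p)); continue
    print(n,rect(p),"tip",np.percentile(p[:,0],[0,99.5]),"y",np.median(p[:,1]),"ztop tip/mid",[np.round(np.median(p[(p[:,0]>a)&(p[:,0]<a+.03),2]),4) for a in(-.195,-.165,-.14)])
    if n=="side": save("s4.png",cv2.resize(im[120:300,280:480],None,fx=3,fy=3))
print(bot.current_position(),C(-.255,0,.0725))
E
```

```text
side (array([-153.8,  -10.8]), array([91.5, 16.6]), 6.4) tip [-0.19995336 -0.10929023] y -0.00952747694612867 ztop tip/mid [np.float64(0.0836), np.float64(0.0841), np.float64(0.0836)]
scene (array([-154.8,    0.4]), array([89.9, 31.6]), 0.5) tip [-0.19971545 -0.11128655] y 0.0011576725960727717 ztop tip/mid [np.float64(0.0838), np.float64(0.0838), np.float64(0.0838)]
wrist 0
[0.54250944 0.01700558 0.07391334] [np.float64(0.5416767909052939), np.float64(0.01688658196760362), 0.0725]
```

View pics/s4.png

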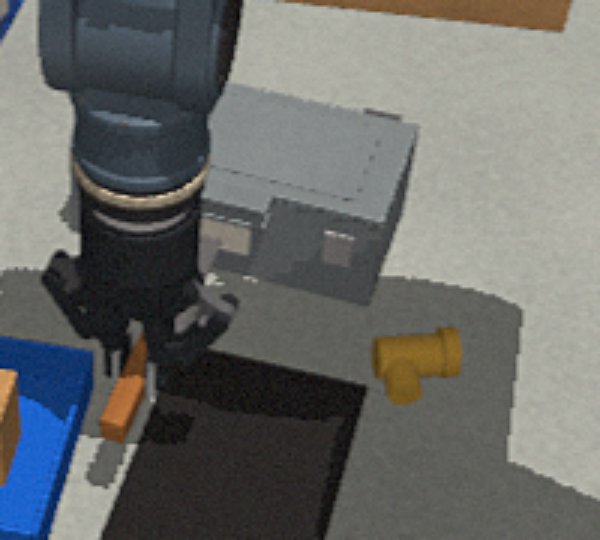

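Blade level, top at 83.8 mm, tip at case x = −110: as planned. Insert and lever.

```bash
python3 - <<'E'
from meas import *
bot.movel(C(-.255,0,.0712),velocity=.03)
print(bot.movel(C(-.208,0,.0712),velocity=.06,contact_N=10),toC(np.array(bot.current_position())),bot.current_wrist_force())
for th in range(4,109,8):
    t=np.deg2rad(th); r=.121-.012*min(th,90)/90
    bot.movel(C(.060-r*np.cos(t)-.145,0,.087+r*np.sin(t)-.0015-.0085),velocity=.08)
    if th==28:
        im,w=cloud("scene"); save("s5.png",im[200:450,100:420])
        print(bot.current_wrist_force())
bot.hold(.5); p=toC(np.array(bot.current_position()))
im,w=cloud("side"); save("s6.png",im[60:330,240:540])
bot.movel(C(p[0]-.1,0,p[2]+.02)); bot.hold(.5)
im,w=cloud("scene"); save("s6b.png",im[200:450,100:420])
print(bot.current_width(),bot.current_t())
E
python3 -c "
import cv2,numpy as np
a=[cv2.resize(cv2.imread('pics/'+f),(400,300)) for f in('s5.png','s6.png','s6b.png')]
cv2.imwrite('pics/c1.png',np.vstack([np.hstack(a[:2]),np.hstack([a[2],a[2]*0])]))"
```

```text
False [-2.08089989e-01  1.17653125e-05  7.11992567e-02] [-0.21433838 -0.21097622 -1.96523235]
[ 0.56160295  2.15957395 -2.86153905]
0.19327492969119278 26.2333
```

View pics/c1.png

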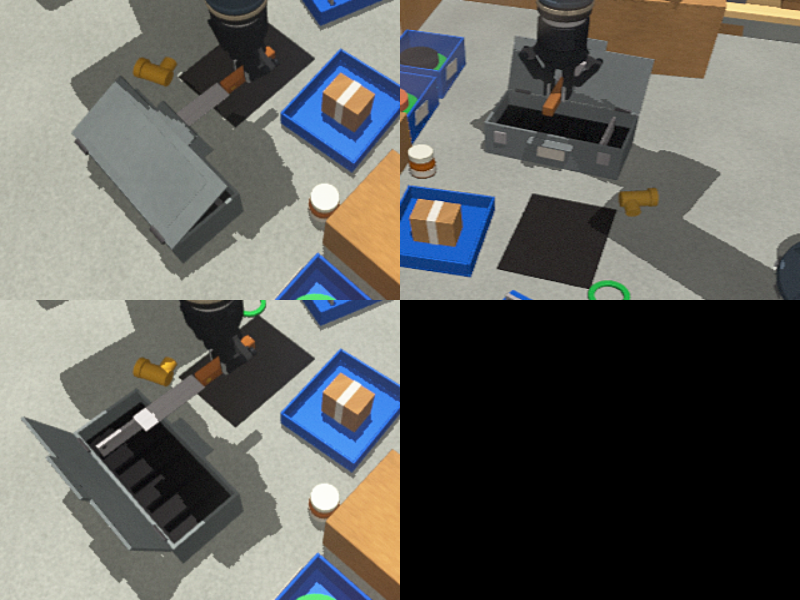

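The lid stands open (top-left: being levered; bottom-left: open). A kept plate is in slot 0, the end nearest the robot (about (110,437)). Return the pry and look into the case.

```bash
python3 - <<'E'
from meas import *
pp=[.4542,.0442]
p=bot.current_position(); bot.movel([p[0],p[1],.25])
bot.movep([*pp,.12],q(9)); print(bot.movel([*pp,.0068],velocity=.08,contact_N=6),bot.current_position())
bot.command_gripper(.5); bot.movel([*pp,.15]); 
im,w=cloud("side"); print(pry(im,w)[:2])
bot.movep(C(-.03,-.03,.36),q(90+YAW+93.8)); bot.hold(.2)
im,w=cloud("wrist"); save("w7.png",im); np.savez("/tmp/w7",im=im,w=w,K=eyes.camera_params("wrist")["intrinsics"])
print(bot.current_t())
E
```

```text
False [0.45451788 0.04422858 0.00715532]
((array([462.2,  -1.7]), array([ 29.9, 204.3]), 9.1), (array([454.4,  47.8]), array([ 18. , 104.2]), 8.9))
32.5417
```

View pics/w7.png

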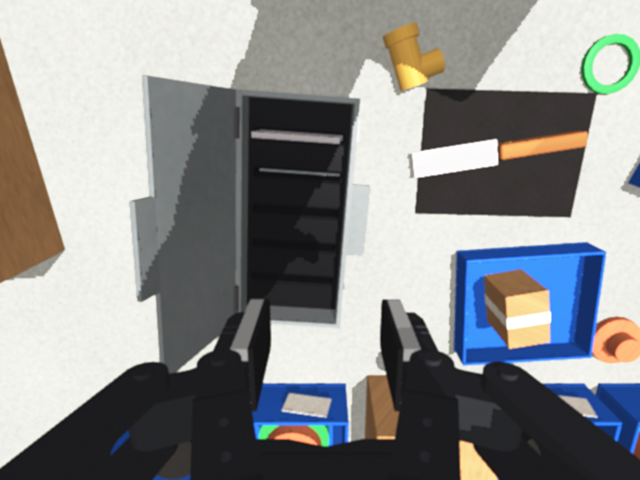

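The open case: kept plate at (297,136) in slot 0, four empty slots at rows ~172–275. The pry lies on the mat at (500,153). Refit the case frame from the rim, kept plate and slot shadows.

```bash
python3 - <<'E'
from meas import *
Z=np.load("/tmp/w7.npz"); w=Z["w"]; c=toC(w); im=Z["im"]
m=box(c,-.07,.08,-.14,.14,.083,.0905); p=c[m]
print("rim front",[np.round(np.percentile(p[(abs(p[:,1]-a)<.03)&(p[:,0]<0),0],[1,50,99])*1000,1) for a in(-.09,0,.07)])
print("rim ends",[np.round(np.percentile(p[(abs(p[:,0])<.035)&(p[:,1]*s>.1),1],[1,50,99])*1000,1) for s in(-1,1)])
m=box(c,-.055,.055,-.1,-.06,.075,.0835); k=c[m]; print("kept",rect(k),np.median(k[:,2]),m.sum(), "xrange",np.percentile(k[:,0],[.5,99.5]))
m=box(c,-.05,.05,-.1,.1,.045,.055); k=c[m]; print("block z",np.median(k[:,2]))
# slot: deep points
for s in(-.042,0,.042,.084):
    m=box(c,-.04,.04,s-.015,s+.015,-.01,.04); k=c[m]; 
    if len(k)>20: print(s,len(k),np.percentile(k[:,1],[2,50,98])*1000, np.median(k[:,2]), np.polyfit(k[:,0],k[:,1],1))
E
```

```text
rim front [array([-60.3, -57.8, -55.4]), array([-60.3, -57.7, -55.3]), array([-60.2, -57.6, -55.1])]
rim ends [array([-125.9, -123.4, -120.9]), array([120.4, 122.4, 126.3])]
kept (array([  5.8, -80.2]), array([38.6, 97.9]), 89.8) 0.08072450977710077 625 xrange [-0.04293426  0.05474012]
block z 0.05049643611807664
-0.042 428 [-40.42687641 -37.8725029  -37.52988842] 0.015057433488394778 [-0.00191614 -0.03825009]
0 371 [3.82282759 4.23778845 4.63770584] 0.02590457367229887 [-0.00155639  0.00423555]
0.042 312 [45.72504156 46.24646012 46.90536669] 0.031324414660482885 [-0.00241047  0.04626242]
0.084 247 [87.44038515 88.27501337 89.05839978] 0.033524680766238935 [-0.00160958  0.0882806 ]
```

Case frame checks to under 0.5 mm (slot walls at +4.2 mm of nominal centres). Now measure plates with the wrist camera and do the first one.

```bash
cat >> meas.py <<'E'
def plates(w):
    m=box(w,.38,.6,.16,.42,.06,.09); n,l,st,_=cv2.connectedComponentsWithStats(m.astype(np.uint8)); out=[]
    a=np.deg2rad(70); ux=np.array([np.sin(a),-np.cos(a)]); uy=np.array([np.cos(a),np.sin(a)])
    for i in range(1,n):
        if st[i,4]<60: continue
        p=w[l==i]; p=p[p[:,2]>.0755]   # top edge only
        s,t=p[:,:2]@ux,p[:,:2]@uy
        out.append((ux*np.mean(np.percentile(s,[1,99]))+uy*np.mean(np.percentile(t,[3,97])),rect(p),np.ptp(np.percentile(t,[3,97]))*1000,np.median(p[:,2])))
    return out
E
python3 - <<'E'
from meas import *
bot.movep([.55,.265,.33],q(70)); bot.hold(.2)
im,w=cloud("wrist"); save("w8.png",im); np.savez("/tmp/w8",im=im,w=w)
for o in plates(w): print(o)
for n in("side","scene"):
    im,w=cloud(n); print(n)
    for o in plates(w): print(o[0],o[2:])
for y in(-.042,.084): print(bot.inverse_kinematics(C(0,y,.052),q(YAW+90)),bot.inverse_kinematics(C(0,y,.2),q(YAW+90)))
E
```

```text
(array([0.45695491, 0.2219044 ]), (array([456.9, 221.8]), array([ 6.6, 89.6]), 70.3), np.float64(5.808539109598332), np.float64(0.08069319126556229))
(array([0.49228057, 0.31505038]), (array([492.4, 315.1]), array([ 6.1, 88.9]), 70.1), np.float64(5.758874510708778), np.float64(0.08067437507959896))
(array([0.51108532, 0.3612661 ]), (array([511.1, 361.4]), array([ 6.5, 89.3]), 70.0), np.float64(5.818253469320411), np.float64(0.08053121273224745))
side
[0.45813494 0.21994793] (np.float64(7.128296738030338), np.float64(0.07968252919037988))
[0.49354679 0.31324028] (np.float64(6.418602904982085), np.float64(0.07973418234853902))
[0.51174001 0.35971804] (np.float64(5.963523135817161), np.float64(0.080069115163025))
scene
[0.51243952 0.36065288] (np.float64(8.181019296324866), np.float64(0.07925783612420495))
[0.49451584 0.31358313] (np.float64(7.010376675629482), np.float64(0.07952005624107322))
[0.45950779 0.21992651] (np.float64(6.520730442033107), np.float64(0.07942595979150646))
[-0.45254384  0.38053996 -0.29719018  0.89306619  0.          1.184575  ] [-0.45254384  0.27060349 -0.04983887  1.25035396  0.          1.184575  ]
[-0.38005711  0.55803444  0.01574329  1.02850518  0.          1.25706172] [-0.38005711  0.47669114  0.26682691  1.3609321   0.          1.25706172]
```

View pics/w8.png

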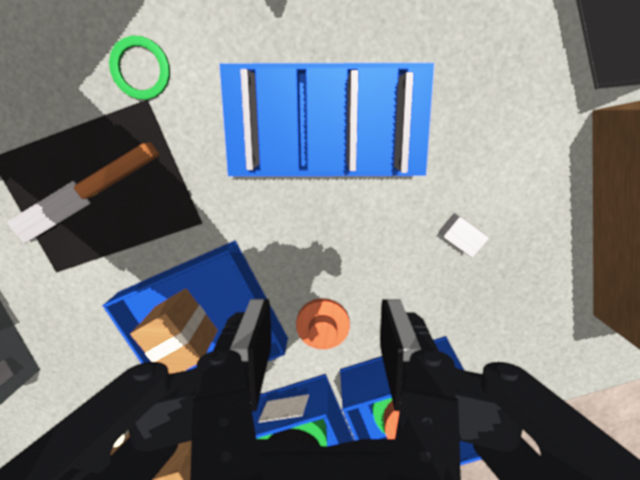

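Three plates at (248,118), (352,118), (405,120) in the stand, one slot empty. Cameras agree within 2 mm; first plate into slot 4.

```bash
cat >> meas.py <<'E'
DY=.0006
def carry(p,slot):
    bot.movep([*p,.16],q(70)); bot.command_gripper(.25)
    print("pick",bot.movel([*p,.0525],velocity=.1,contact_N=10),bot.current_position()[2])
    bot.command_gripper(0); print("w",bot.current_width()); bot.movel([*p,.2])
    print("held",bot.current_width(),bot.current_wrist_force())
    y=(slot-2)*.042+DY; Q=q(YAW+90); bot.movep(C(0,y,.2),Q); bot.movel(C(0,y,.11))
    return insert(y)
def insert(y):
    hit=bot.movel(C(0,y,.0535),velocity=.06,contact_N=12); z=bot.current_position()[2]
    print("insert",hit,z,bot.current_wrist_force(),bot.current_torque(),bot.current_t())
    return z<.0565
def release():
    bot.command_gripper(.25); p=bot.current_position(); bot.movel([p[0],p[1],.2])
E
python3 - <<'E'
from meas import *
if carry([.5117,.3605],4): release()
im,w=cloud("scene"); save("s9.png",im[200:450,100:420])
E
```

```text
pick False 0.05317195708867486
w 0.057125080559477646
held 0.05692248281230453 [ 0.60501829  0.31287771 -2.17549554]
insert False 0.05347248955090521 [ 0.37479812 -0.94644978 -2.2906493 ] [ 0.00403334 -0.02589535 -0.04876194] 42.4417
```

Went fully home with no contact. The other two next.

```bash
python3 - <<'E'
from meas import *
if carry([.4933,.3140],3):
    release()
    if carry([.4580,.2206],2): release()
bot.movep(C(-.03,-.03,.36),q(90)); bot.hold(.2)
im,w=cloud("wrist"); save("w10.png",im); c=toC(w)
for s in range(5):
    y=(s-2)*.042; m=box(c,-.053,.053,y-.008,y+.008,.065,.1); k=c[m]
    if len(k)>30: k=k[k[:,2]>np.percentile(k[:,2],95)-.003]; print(s,len(k),np.median(k[:,2]),np.percentile(k[:,0],[1,99]),np.median(k[:,1]))
im,w=cloud("side"); print(pry(im,w)[:2],bot.current_t())
E
```

```text
pick False 0.05310805437122305
w 0.05763537570513049
held 0.060146543668367795 [-0.28264864  0.19955638 -2.55646321]
insert False 0.053474385336687705 [ 0.20533974 -0.00522869 -3.65860079] [ 0.00608788 -0.02422881 -0.0103993 ] 52.6833
pick False 0.053037568773853294
w 0.06064308266186374
held 0.05771567152835838 [ 0.53170313 -0.59322458 -3.68123397]
insert False 0.05350360335787287 [ 0.67475239  0.15788576 -3.84297323] [-0.04462656 -0.06989223  0.00660368] 62.2333
0 533 0.080768623636085 [-0.04267973  0.04551806] -0.08400538271450514
2 454 0.08065997874861422 [-0.04620674  0.04175438] -0.0011408601071444698
3 441 0.08041648810276364 [-0.04605058  0.04170711] 0.04062523380287657
4 408 0.08040563338881532 [-0.04591703  0.04270777] 0.0824937069992695
((array([462.2,  -1.5]), array([ 29.9, 202.4]), 9.1), (array([454.1,  49.6]), array([17.8, 98.8]), 9.1)) 65.3917
```

View pics/w10.png

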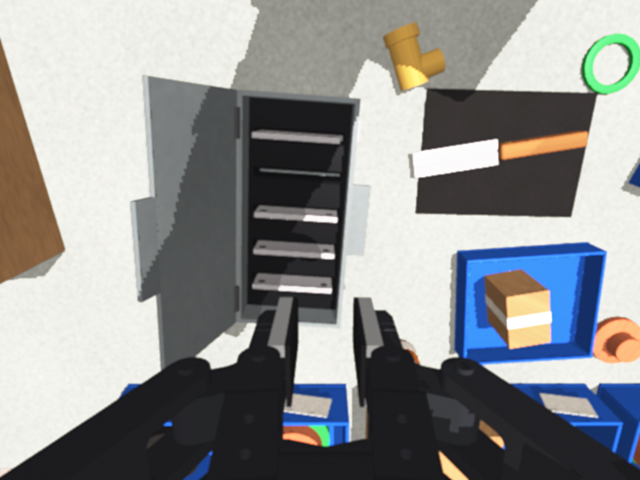

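All three plates stand at top 80 mm beside the kept one; pry still on the mat. Before closing, check the clearance behind the lid.

```bash
python3 - <<'E'
from meas import *
for n in("wrist","scene"):
    im,w=cloud(n); c=toC(w)
    m=box(c,.118,.4,-.15,.15,.03,.6); k=c[m]; print(n,m.sum(), len(k) and np.round([k[:,0].min(),np.percentile(k[:,0],2),k[:,2].max(),k[:,1].min(),k[:,1].max()],3))
    m=box(c,.06,.2,-.03,.03,.1,.26); k=c[m]; print("lid",np.round([k[:,0].max(),k[:,2].max()],3))
for x in(.13,.03):
    for z in(.31,.185): print(bot.inverse_kinematics(C(x,0,z),q(YAW+90)))
E
```

```text
wrist 5061 [ 0.299  0.301  0.115 -0.109  0.084]
lid [0.11  0.221]
scene 4369 [ 0.304  0.307  0.23  -0.15   0.067]
lid [0.11  0.222]
[-0.61842586  0.42984888  0.46819834  1.60914579  0.          1.01869298]
[-0.61842586  0.44234371  0.17177152  1.30022413  0.          1.01869298]
[-0.47292712  0.33984579  0.32934377  1.56029431  0.          1.16419172]
[-0.47292712  0.36250136  0.04562313  1.2539181   0.          1.16419172]
```

```bash
python3 - <<'E'
from meas import *
Q=q(YAW+90); bot.movep(C(.02,0,.36),Q); bot.command_gripper(0)
bot.movel(C(.135,0,.33)); print(bot.movel(C(.135,0,.187),velocity=.1,contact_N=8))
bot.movel(C(.02,0,.187),velocity=.06); print(bot.current_wrist_force())
bot.hold(.3); bot.movel(C(.06,0,.187)); bot.movel(C(.06,0,.36)); bot.hold(3)
bot.movep(C(-.12,0,.36),q(90)); bot.hold(.3)
im,w=cloud("scene"); save("s11.png",im[130:480,100:500]); 
m=largest(box(w,.36,.72,-.36,-.1,.086,.098)); print("lid",rect(w[m]),np.percentile(w[m][:,2],[5,95]))
im,w=cloud("side"); print(pry(im,w)); m=box(w,.6,.72,-.02,.13,.06,.09);print("carton",rect(w[m]),np.median(w[m][:,2]))
print(bot.current_t())
E
```

```text
False
[ 0.05380236  0.51252085 -0.18689675]
lid (array([ 526.1, -231.5]), array([146.8, 253.9]), 86.0) [0.08985215 0.09497206]
((array([462.3,  -2. ]), array([ 30. , 205.6]), 9.1), (array([454.1,  50.2]), array([18. , 99.8]), 9.2), (array([466.5, -28.2]), array([ 30. , 152.7]), 9.1), np.float64(0.015759592522243904), np.float64(0.027009514474012574))
carton (array([652.6,  36.4]), array([70.9, 55.5]), 11.0) 0.07383850248292001
78.4583
```

View pics/s11.png

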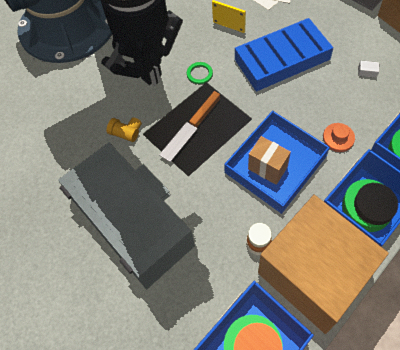

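The lid is shut, the stand is empty, and the pry lies on the mat at (190,125). The carton was nudged but still stands in the bin at (270,158). Nothing is held.

```bash
python3 -c "
from plant import *
print(finish_job())"
```

```text
the job is handed in; nothing more can be done
None
```

I handed the job in at about 78 s of the 210 s allowed: carton in the bin, all three loose plates home beside the kept one, lid shut and pry blade on its mat; the system returned no verdict, so these rest on my last camera checks.

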